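# Find the heavy tin by feel

## Task

Three identical closed tins stand in a row on the cork pads of the plywood board, and one holds a steel slug that makes it clearly heavier than the rest. Heft them one at a time from left to right, as the robot sees them: lift each at least 3 cm clear of the board, hold it still a moment, and set it gently back, upright, where it stood (the last one may stay in the hand if it is the heaviest). Finish with the heaviest tin gripped and held up, still and upright, at least 15 cm clear of the board, the other two standing in their places, and leave everything else on the bench alone; do not put it down or let go at the end.

Things in the scene. Friction and masses are not known exactly. Their poses are not given: they have to be found in the camera images.
- board: fixed plywood board on the bench, 110 x 310 mm, with three cork pads (92 mm in diameter) in a row along its y axis; origin on the bench under its centre; the pads' top, where the tins stand, is 20 mm above the bench. The pads' centres lie at y = +105, 0 and -105 mm in its frame: left, middle, right tin as the robot sees them.
- tin_left_center (a point): closed round bare-metal tin, outwardly identical to the other two: plain upright cylinder 56 mm in diameter, 62 mm high, lid flush with the side and fixed; this point is its centre, 31 mm above its underside (51 mm above the bench as it stands); z is the tin's own axis. This is the left tin at the start
- tin_middle_center (a point): closed round bare-metal tin, outwardly identical to the other two: plain upright cylinder 56 mm in diameter, 62 mm high, lid flush with the side and fixed; this point is its centre, 31 mm above its underside (51 mm above the bench as it stands); z is the tin's own axis. This is the middle tin at the start
- tin_right_center (a point): closed round bare-metal tin, outwardly identical to the other two: plain upright cylinder 56 mm in diameter, 62 mm high, lid flush with the side and fixed; this point is its centre, 31 mm above its underside (51 mm above the bench as it stands); z is the tin's own axis. This is the right tin at the start
- tin_left: the left tin; origin at the centre of its underside. The tins weigh 0.2 to 0.35 kg, except one, which may be any of the three at each start, that weighs 0.65 to 0.85 kg; contents have 1 to 2 mm of play
- tin_middle: the middle tin; origin at the centre of its underside. The tins weigh 0.2 to 0.35 kg, except one, which may be any of the three at each start, that weighs 0.65 to 0.85 kg; contents have 1 to 2 mm of play
- tin_right: the right tin; origin at the centre of its underside. The tins weigh 0.2 to 0.35 kg, except one, which may be any of the three at each start, that weighs 0.65 to 0.85 kg; contents have 1 to 2 mm of play
- masking_roll: roll of masking tape lying flat, 82 mm in diameter, 24 mm high; origin at the centre of its underside; a bystander
- pine_cube: pine block, 48 x 55 x 45 mm high; origin at the centre of its underside; a bystander
Not all that is in view belongs to the job. Leave any purple or turquoise look-alike of the tin_middle alone.

How it is judged (in metres and radians):
On the way, in this order (a step that is already met when the one before it is completed fails the run):
1. the left tin is held at least 3 cm clear of the board for a moment, upright, while the other two stand in their places (height (world z) of tin_left_center above 0.08 m and contact force between tin_left and board below 0.1 N and contact force between the fingers and tin_left above 1 N and angle between tin_left_center's own z axis and vertical below 0.35 rad and contact force between each of tin_middle, tin_right and board above 0.8 N and distance of each of tin_middle_center, tin_right_center from where it was at the start of the episode below 0.025 m and angle between each of tin_middle_center, tin_right_center's own z axis and vertical below 0.1 rad), for 0.3 s.
2. the middle tin is held at least 3 cm clear of the board for a moment, upright, while the other two stand in their places (height (world z) of tin_middle_center above 0.08 m and contact force between tin_middle and board below 0.1 N and contact force between the fingers and tin_middle above 1 N and angle between tin_middle_center's own z axis and vertical below 0.35 rad and contact force between each of tin_left, tin_right and board above 0.8 N and distance of each of tin_left_center, tin_right_center from where it was at the start of the episode below 0.025 m and angle between each of tin_left_center, tin_right_center's own z axis and vertical below 0.1 rad), for 0.3 s.
3. the right tin is held at least 3 cm clear of the board for a moment, upright, while the other two stand in their places (height (world z) of tin_right_center above 0.08 m and contact force between tin_right and board below 0.1 N and contact force between the fingers and tin_right above 1 N and angle between tin_right_center's own z axis and vertical below 0.35 rad and contact force between each of tin_left, tin_middle and board above 0.8 N and distance of each of tin_left_center, tin_middle_center from where it was at the start of the episode below 0.025 m and angle between each of tin_left_center, tin_middle_center's own z axis and vertical below 0.1 rad), for 0.3 s.
At the end, for the whole second after the job is handed in: One tin is gripped and held upright (within 20 degrees), still, its underside at least 15 cm above the cork; the other two stand upright on the board within 25 mm of where they stood, and each presses on it with less than 4.8 N, which only the two lighter tins do (((height (world z) of tin_left_center above 0.199 m and contact force between tin_left and board below 0.1 N and contact force between the fingers and tin_left above 1 N and angle between tin_left_center's own z axis and vertical below 0.35 rad and linear speed of tin_left below 0.05 m/s and contact force between tin_middle and board between 0.8 and 4.8 N and distance of each of tin_middle_center, tin_right_center from where it was at the start of the episode below 0.025 m and angle between each of tin_middle_center, tin_right_center's own z axis and vertical below 0.1 rad and contact force between tin_right and board between 0.8 and 4.8 N) or (height (world z) of tin_middle_center above 0.199 m and contact force between tin_middle and board below 0.1 N and contact force between the fingers and tin_middle above 1 N and angle between tin_middle_center's own z axis and vertical below 0.35 rad and linear speed of tin_middle below 0.05 m/s and contact force between tin_left and board between 0.8 and 4.8 N and distance of each of tin_left_center, tin_right_center from where it was at the start of the episode below 0.025 m and angle between each of tin_left_center, tin_right_center's own z axis and vertical below 0.1 rad and contact force between tin_right and board between 0.8 and 4.8 N) or (height (world z) of tin_right_center above 0.199 m and contact force between tin_right and board below 0.1 N and contact force between the fingers and tin_right above 1 N and angle between tin_right_center's own z axis and vertical below 0.35 rad and linear speed of tin_right below 0.05 m/s and contact force between tin_left and board between 0.8 and 4.8 N and distance of each of tin_left_center, tin_middle_center from where it was at the start of the episode below 0.025 m and angle between each of tin_left_center, tin_middle_center's own z axis and vertical below 0.1 rad and contact force between tin_middle and board between 0.8 and 4.8 N))); the arm keeps its last pose, push and grip.
It fails at once if a tin was tipped by more than 40 degrees (angle between any of tin_left_center, tin_middle_center, tin_right_center's own z axis and vertical above 0.7 rad).
It fails at once if a tin was dropped or slammed on the board (more than 50 N) (contact force between any of tin_left, tin_middle, tin_right and board above 50 N).
It fails at once if the masking tape roll was pushed more than 3 cm (distance of masking_roll from where it was at the start of the episode above 0.03 m).
It fails at once if the pine block was pushed more than 3 cm (distance of pine_cube from where it was at the start of the episode above 0.03 m).
It also fails if it takes over 72 s, if anything falls off the work surface, if the arm or the gripper's body presses on something with over 40 N, if the wrist force passes 120 N, or if a joint passes its speed limit or range.

## Robot

A 6-joint arm with a two-finger parallel gripper is mounted at the origin on the work surface; the furniture and walls round the work are solid. World frame = base frame: x ahead of the robot, y to its left, z up, the work surface at z = 0. Lengths are in mm, angles in rad, forces in N, time in s.
With the tool pointing down it reaches from about 350 to 975 mm from the base axis. Payload 7.1 kg.
Tool frame: the origin (TCP) lies on the front face of the gripper's body, between the roots of the fingers; the fingertips stand 80 mm ahead of it and the grasp point (between the pads) lies 61 mm ahead of it (env.tips_ahead is the distance from the TCP to the fingertips, in mm); z points along the fingers, y is the direction in which the jaws open and shut (so a half turn about z gives the same grasp; the last joint's range is limited). The gripper opens to 88 mm and grips with 3 to 60 N. Pads are 20 mm wide; open, the fingers measure 115 mm over their backs; the gripper's body (75 mm by 178 mm) begins 61 mm behind the grasp point.
Start: joints at [1.249, 0.423, 1.63, -0, 1.089, -0.019], TCP at [186.34, 596.559, 302.675] pointing down, gripper open.
Joint ranges: [-3, 3], [-0.9, 2.11], [0.09, 2.58], [-1.31, 4.45], [0.11, 2.69], [-2.54, 2.54]. Speed limits (rad/s): [2.39, 2.39, 3.01, 3.14, 3.14, 3.14].

## Interface

Orientations are given as a unit quaternion [x, y, z, w].
In Python, from station import env, set_gripper, viewer, workorder gives the robot as it stands. Calls block until the motion is done:
- env.reach(position, orientation): joint-space move of the TCP to a pose.
- env.move_l(position, rot=None, rate=150, f_stop=None): straight line of the TCP; rot=None keeps the orientation; rate is the mean speed in mm/s. With f_stop (N) it stops when the force on the tool has changed by that much, and returns True; else False.
- env.move_joints(angles): joint-space move.
- set_gripper(opening): finger opening in mm; the grip force is fixed at half the most; returns when the fingers have stopped.
- env.hold(seconds).
- env.ik(position, orientation): joint angles nearest the present ones, or None.
- env.read_state(): the state.
- viewer.camera(name): name is "scene" or "top" or "wrist"; returns the picture (384x512x3 uint8, blue, green, red); there is no depth.
- viewer.camera_params(name): a dict with "fx", "fy", "cx", "cy" (pixels), "dist" ([k1, k2, p1, p2, k3] as OpenCV has them; the pictures are not rectified), "pose" (4x4, takes a point from camera to world coordinates); the wrist camera has in their place "tool_from_camera" (4x4, takes a point from camera to tool coordinates, whose origin is the TCP and whose axes are the flange's). Camera axes: x right, y up, looking along -z (the intrinsics and any distortion apply to the point x, -y, -z); pixel columns grow to the right and rows downward; lengths in mm; the calibration is good to about 2 mm. A picture is of the moment at which its call begins: read the wrist's pose just before it. camera_params takes no time and is no camera call.
A pose or a line that the arm cannot do raises env.IKError and nothing moves.
- workorder.sign_off(): hands the job in, once; it reports no verdict.
The state is a dict: "time_s": time; "qpos": joint angles; "dq": joint speeds; "tau": joint torques, N m; "tool_pos": TCP position; "orientation": TCP orientation; "force": force on the tool from outside, world axes, zero at the start; "wrist_torque": the same for the moment, N m; "width": finger opening in mm.
Only numpy, scipy, OpenCV 4.12 (cv2) and the standard library are available. Lean on these libraries where they do the work, as an engineer would, in place of code of your own. Each camera call takes 0.05 s, during which the arm holds its last target. There are 200 camera calls.

## Working session

There is one attempt and no reset: what is moved stays moved. The work goes in short steps, each a Python script; the robot and the scene stay as the last script left them, time stands still between calls to the robot, and variables do not carry over. Pictures are saved under pics/ and viewed, about 8 in all and at most 12, crops included, and the job is handed in when it is done.

```bash
mkdir -p pics; ls; python3 - <<'E'
from station import env, viewer
import cv2, numpy as np
np.set_printoptions(precision=4,suppress=True)
for n in("scene","top"):
    cv2.imwrite(f"pics/{n}0.png",viewer.camera(n)); print(viewer.camera_params(n))
print(viewer.camera_params("wrist")); print(env.read_state(), env.tips_ahead)
E
```

```text
pics
{'fx': 370.6669940947224, 'fy': 370.6669940947224, 'cx': 253.76729274096385, 'cy': 192.09035402405377, 'dist': array([0.0125, 0.    , 0.    , 0.    , 0.    ]), 'pose': array([[   0.763 ,    0.2739,   -0.5855, -202.3794],
       [  -0.646 ,    0.291 ,   -0.7057, -845.9561],
       [  -0.0229,    0.9167,    0.399 ,  509.5643],
       [   0.    ,    0.    ,    0.    ,    1.    ]])}
{'fx': 422.332276804942, 'fy': 422.332276804942, 'cx': 256.10792484929505, 'cy': 198.00371275323357, 'dist': array([-0.0142,  0.    ,  0.    ,  0.    ,  0.    ]), 'pose': array([[   0.0105,    0.9934,   -0.1141,  319.0326],
       [  -0.9998,    0.0089,   -0.0151, -101.0682],
       [  -0.0139,    0.1142,    0.9934, 1273.5058],
       [   0.    ,    0.    ,    0.    ,    1.    ]])}
{'fx': 279.7239066600726, 'fy': 279.7239066600726, 'cx': 254.246675452999, 'cy': 189.5241172045142, 'dist': array([-0.0043,  0.    ,  0.    ,  0.    ,  0.    ]), 'tool_from_camera': array([[ -0.0007,   0.9619,   0.2733,  75.2422],
       [  1.    ,   0.0009,  -0.0005,  -0.5352],
       [ -0.0008,   0.2733,  -0.9619, -80.8864],
       [  0.    ,   0.    ,   0.    ,   1.    ]])}
{'time_s': 0.1, 'qpos': array([ 1.249 ,  0.4238,  1.6306, -0.    ,  1.0886, -0.019 ]), 'dq': array([ 0.0004, -0.0011, -0.0035, -0.0005,  0.0008,  0.0001]), 'tau': array([  0.0001, -54.5612, -27.4325,   0.0644,   0.0188,  -0.    ]), 'tool_pos': array([186.2398, 596.1926, 301.9917]), 'orientation': array([ 0.1508,  0.9886, -0.0007, -0.0001]), 'force': array([-0.4055,  0.323 ,  0.1396]), 'wrist_torque': array([-0.0217,  0.0072,  0.0411]), 'width': 87.79176746848971} 80.0
```

View pics/top0.png

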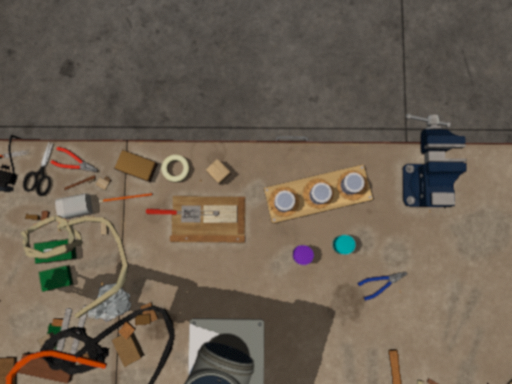

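View pics/scene0.png

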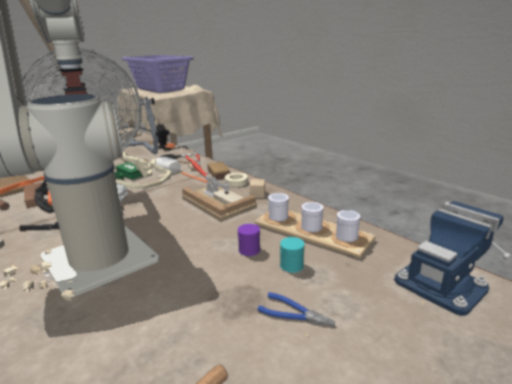

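Candidates: bare-metal tins on the board at top-view pixels (285,201), (321,192) and (353,183). Look-alikes to leave alone are the purple can at (303,255) and the turquoise one at (345,245). The roll (175,168) and cube (219,171) are bystanders. I choose the three bare-metal ones on the plywood board, with left being (285,201), and check that with a crop and measurement.

```bash
cat > h.py <<'E'
from station import env, set_gripper, viewer, workorder
import cv2, numpy as np
from scipy.spatial.transform import Rotation as R
np.set_printoptions(precision=2,suppress=True)
def ray2plane(uv,p,pose,z):
    K=np.array([[p['fx'],0,p['cx']],[0,p['fy'],p['cy']],[0,0,1]])
    n=cv2.undistortPoints(np.array([[uv]],float),K,p['dist'])[0,0]
    d=pose[:3,:3]@[n[0],-n[1],-1]; o=pose[:3,3]
    return o+d*(z-o[2])/d[2]
def tool_pose():
    s=env.read_state(); T=np.eye(4); T[:3,:3]=R.from_quat(s['orientation']).as_matrix(); T[:3,3]=s['tool_pos']; return T
def lids(im,lo=(150,130,130)):
    # bright, bluish-grey lids
    b,g,r=[im[...,i].astype(int) for i in range(3)]
    m=((b>150)&(b-r>5)).astype(np.uint8)
    return m
E
python3 - <<'E'
from h import *
im=viewer.camera("top"); p=viewer.camera_params("top")
print([im[v,u] for u,v in((285,201),(321,192),(353,183),(300,200))])
m=lids(im); n,l,st,c=cv2.connectedComponentsWithStats(m)
for i in range(1,n):
    if st[i,4]>100: print(c[i],st[i],ray2plane(c[i],p,p['pose'],82))
x0,y0=250,150
cv2.imwrite("pics/crop1.png",cv2.resize(np.hstack([im[y0:y0+120,x0:x0+130],cv2.cvtColor(m*255,8)[y0:y0+120,x0:x0+130]]),None,fx=3,fy=3,interpolation=cv2.INTER_CUBIC))
E
```

```text
[array([159, 145, 141], dtype=uint8), array([155, 144, 138], dtype=uint8), array([155, 143, 139], dtype=uint8), array([ 55,  84, 107], dtype=uint8)]
[353.89 181.97] [347 175  15  15 180] [ 504.24 -360.78   82.  ]
[321.06 192.06] [314 185  15  15 179] [ 474.48 -267.27   82.  ]
[284.29 200.02] [277 193  15  15 178] [ 450.79 -162.99   82.  ]
[344.69 244.68] [337 237  17  16 197] [ 326.57 -332.31   82.  ]
[302.99 255.04] [295 248  17  16 210] [ 296.62 -215.68   82.  ]
```

View pics/crop1.png

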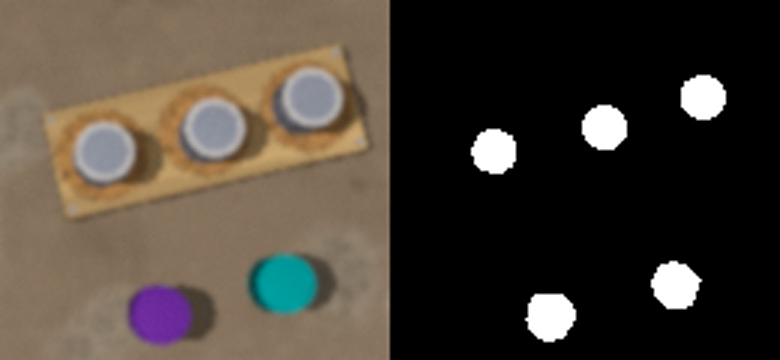

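The crop confirms three bare-metal tins on the plywood board. Left-to-right pitches are 107 and 98 mm, against a nominal 105, so the tins sit slightly off the pad centres. Purple and turquoise stand apart. Next I move above the left and middle tins for a close wrist look.

```bash
cat >> h.py <<'E'
TOP=np.array([[450.79,-162.99],[474.48,-267.27],[504.24,-360.78]])
d=TOP[0]-TOP[2]; d/=np.linalg.norm(d)          # board y
X=np.array([d[0],d[1],0]); Z=np.array([0,0,-1.]); Y=np.cross(Z,X)
Q=R.from_matrix(np.c_[X,Y,Z]).as_quat()
def wrist_lids(name=None):
    T=tool_pose(); im=viewer.camera("wrist"); p=viewer.camera_params("wrist")
    m=lids(im); n,l,st,c=cv2.connectedComponentsWithStats(m); out=[]
    for i in range(1,n):
        if st[i,4]>400: out.append((c[i],st[i,2:],ray2plane(c[i],p,T@p['tool_from_camera'],82)))
    if name: cv2.imwrite(name,im)
    return out
E
python3 - <<'E'
from h import *
q0=None
for t in TOP:
    for z in(116,330): print(env.ik([*t,z],Q))
env.reach([*TOP[1],330],Q); env.hold(.3)
for o in wrist_lids("pics/w1.png"): print(*o)
s=env.read_state(); print(s['time_s'],s['tool_pos'],s['force'])
E
```

```text
[-0.37  0.53  2.05 -0.    0.56 -0.64]
[-0.37  0.17  1.92 -0.    1.05 -0.64]
[-0.53  0.59  1.9  -0.    0.65 -0.8 ]
[-0.53  0.27  1.78 -0.    1.08 -0.8 ]
[-0.64  0.67  1.73 -0.    0.74 -0.9 ]
[-0.64  0.39  1.62 -0.    1.14 -0.9 ]
[258.36  80.59] [  38   41 1177] [ 450.78 -163.69   82.  ]
[121.06  93.9 ] [  45   47 1613] [ 306.54 -216.91   82.  ]
[254.05 174.93] [ 34  35 795] [ 473.92 -267.68   82.  ]
[132.22 193.39] [  41   40 1257] [ 335.51 -329.09   82.  ]
[256.2  245.98] [ 30  25 533] [ 501.19 -358.06   82.  ]
3.6833 [ 474.57 -267.14  330.  ] [-0.73  0.49 -0.32]
```

View pics/w1.png

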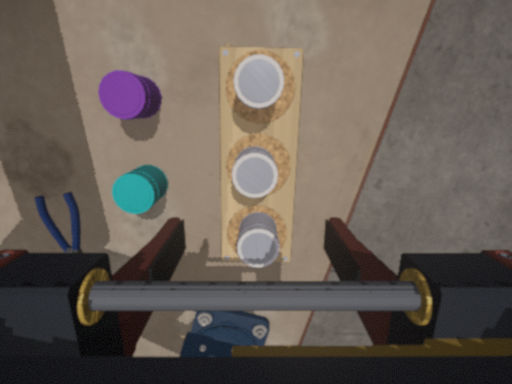

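The wrist view agrees with the top view to about 1 mm: left (258,80) and middle (254,175). The right tin (256,246) is partly hidden by the gripper. Now I heft the left tin.

```bash
cat >> h.py <<'E'
ZG=117.
def st(tag):
    env.hold(.25); F=[]
    for _ in range(5): env.hold(.05); F.append(env.read_state()['force'])
    s=env.read_state(); F=np.mean(F,0); print(tag,'t',round(s['time_s'],2),'tcp',s['tool_pos'],'F',F,'w',round(s['width'],2)); return F
def grasp(xy):
    env.reach([*xy,215],Q)
    if env.move_l([*xy,ZG],rate=100,f_stop=8): raise SystemExit('touched on descent '+str(env.read_state()['tool_pos']))
    f0=st('before'); set_gripper(40); st('gripped'); return f0
def lift(xy,f0,dz=60):
    env.move_l([*xy,ZG+dz],rate=60); env.hold(.6); f=st('held'); print('weight N',f0[2]-f[2]); return f0[2]-f[2]
def putback(xy):
    env.move_l([*xy,ZG+6],rate=60); print('contact',env.move_l([*xy,ZG-1],rate=12,f_stop=2.5)); st('down')
    set_gripper(88); env.move_l([*xy,215],rate=120)
E
python3 - <<'E'
from h import *
xy=TOP[0]
f0=grasp(xy); w=lift(xy,f0)
if env.read_state()['width']>50: putback(xy)
env.hold(.2)
for o in wrist_lids("pics/w2.png"): print(*o)
print(env.read_state()['time_s'])
E
```

```text
before t 5.99 tcp [ 450.83 -163.    117.09] F [-0.21 -0.08  0.02] w 87.44
gripped t 7.09 tcp [ 450.82 -163.01  116.99] F [ 0.74 -0.09 -0.81] w 55.59
held t 9.34 tcp [ 450.81 -162.99  177.01] F [ 0.32  0.05 -2.  ] w 55.96
weight N 2.025049955140494
contact True
down t 11.41 tcp [ 450.81 -163.    116.94] F [-0.44  0.09  5.56] w 55.57
[255.19 207.39] [  53   50 1975] [ 450.54 -163.44   82.  ]
[ 76.31 206.05] [  58   52 1506] [ 310.64 -200.12   82.  ]
13.3083
```

The left tin weighs 2.0 N, so it is light, and it is back in place within 1 mm. The middle tin is next.

```bash
python3 - <<'E'
from h import *
xy=TOP[1]
f0=grasp(xy); w=lift(xy,f0)
if env.read_state()['width']>50: putback(xy)
env.hold(.2)
for o in wrist_lids("pics/w3.png"): print(*o)
env.reach([*TOP[2],215],Q); env.hold(.2)
for o in wrist_lids("pics/w4.png"): print(*o)
print(env.read_state()['time_s'])
E
```

```text
before t 15.45 tcp [ 474.51 -267.28  117.08] F [ 0.43  0.29 -0.33] w 87.99
gripped t 16.55 tcp [ 474.53 -267.27  116.98] F [ 0.49 -0.02 -0.78] w 56.28
held t 18.8 tcp [ 474.47 -267.28  177.  ] F [ 0.15  0.01 -3.11] w 56.38
weight N 2.779453545220636
contact True
down t 20.87 tcp [ 474.49 -267.29  116.95] F [-0.46  0.5   5.29] w 56.75
[261.18  64.46] [  61   68 3179] [ 450.5  -163.69   82.  ]
[64.97 92.92] [  42   54 1247] [ 318.24 -218.86   82.  ]
[254.75 207.39] [  53   50 2013] [ 473.88 -267.65   82.  ]
[ 80.86 227.79] [  58   48 2154] [ 339.77 -322.42   82.  ]
[248.37  78.84] [  60   65 3014] [ 474.   -267.87   82.  ]
[ 58.33 118.65] [  62   67 2804] [ 344.7  -331.33   82.  ]
[255.48 207.7 ] [  54   50 2019] [ 504.45 -360.61   82.  ]
23.4917
```

View pics/w4.png

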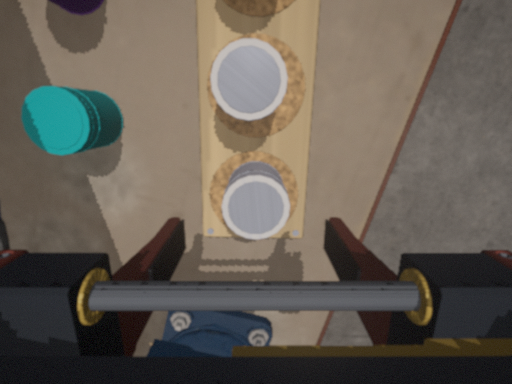

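The middle tin weighs 2.8 N, also light, and stands in place at (249,79) within 1 mm. The right tin's lid at (255,208) measures (504,-361), which matches the top view, and the vise is well clear. Now the right tin: if it weighs heavy, I'll keep it and raise it.

```bash
python3 - <<'E'
from h import *
xy=TOP[2]
f0=grasp(xy); w=lift(xy,f0)
if w>5 and env.read_state()['width']>50:
    env.move_l([*xy,ZG+190],rate=60); env.hold(.8); f=st('high'); print('weight',f0[2]-f[2])
cv2.imwrite("pics/s5.png",viewer.camera("scene"))
for o in wrist_lids("pics/w5.png"): print(*o)
print(env.read_state()['time_s'])
E
```

```text
before t 25.38 tcp [ 504.28 -360.8   117.12] F [0.32 0.37 0.11] w 87.42
gripped t 26.48 tcp [ 504.4  -360.81  117.03] F [ 2.37  0.12 -1.02] w 55.66
held t 28.73 tcp [ 504.24 -360.78  177.02] F [ 0.14 -0.05 -7.66] w 55.34
weight N 7.777449259166548
high t 32.35 tcp [ 504.24 -360.77  307.01] F [ 0.33 -0.13 -7.93] w 55.73
weight 8.038577781603047
[249.9   87.05] [  41   44 1320] [ 473.97 -267.84   82.  ]
[110.01 116.16] [  47   49 1821] [ 338.27 -334.38   82.  ]
[254.13 252.96] [  91   39 2581] [ 527.56 -450.05   82.  ]
32.45
```

View pics/s5.png

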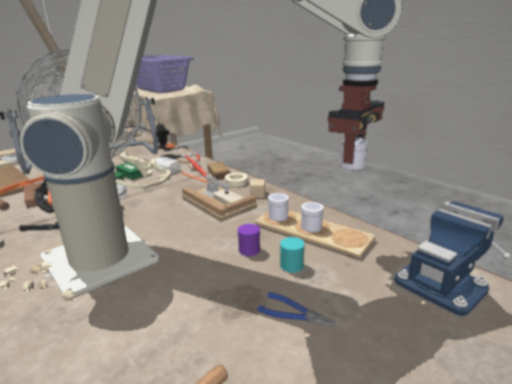

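The right tin weighs about 8 N, which makes it the heavy one. The scene view shows it upright in the fingers at (358,153), with the left tin (278,207) and middle tin (312,217) on their pads and nothing else disturbed. Handing in.

```bash
python3 - <<'E'
from h import *
f=st('final'); workorder.sign_off()
E
```

```text
final t 32.95 tcp [ 504.21 -360.79  306.99] F [-0.35  0.34 -7.62] w 55.55
the job is handed in; nothing more can be done
```

The right tin is the heaviest, and I handed the job in with it gripped and held up, its underside about 19 cm above the cork. I lifted the tins left to right, 60 mm each.

| Tin | Measured weight | Where it ended |
|---|---|---|
| Left | 2.0 N | set back on its pad |
| Middle | 2.8 N | set back on its pad |
| Right | 7.8–8.0 N | in the gripper |

- **Held tin:** In the last checks the grip width was a steady 55.6 mm and the load about 7.6–8 N. The scene picture showed the tin upright.
- **Other two tins:** After they were set back, both measured within about 1 mm of where they started, and both stood upright in the scene picture. The last close measurement covered only the middle tin. The left tin was last measured after the middle one was set back.
- **Everything else:** The roll, the pine block and the coloured cans looked undisturbed. I judged that from the scene picture and did not measure it.

No check failed. The clock read 33 s of the 72 s allowed at hand-in.

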